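# Fetch the olive jar from behind the pepper mill

### The arm

A 6-joint arm with a two-finger parallel gripper is mounted at the origin on a cart in front of the work surface, level with it; the furniture and walls round the work are solid. World frame = base frame: x ahead of the robot, y to its left, z up, the work surface at z = 0. Lengths are in m, angles in rad, forces in N, time in s.
With the tool pointing down it reaches from about 0.35 to 0.975 m from the base axis. Payload 4.9 kg.
Tool frame: the origin (TCP) lies midway between the tips of the shut fingers; the grasp point (between the pads) lies 19 mm behind it; z points along the fingers, y is the line along which they close (so a half turn about z gives the same grasp; the last joint's range is limited). The gripper opens to 85 mm and grips with 20 to 120 N. Pads are 22 mm wide; open, the fingers measure 114 mm over their backs; the gripper's body (76 mm by 85 mm) begins 54 mm behind the grasp point. The pads swing forward as they close: fully open they stand 13 mm farther back than shut.
Start: joints at [1.026, 0.053, 1.613, -0, 1.476, -0.119], TCP at [0.258, 0.569, 0.231] pointing down, gripper open.
Joint ranges: [-3.01, 3.01], [-1.01, 2.22], [0.06, 2.58], [-1.02, 4.17], [0.09, 2.62], [-3.14, 3.14]. Speed limits (rad/s): [2.57, 2.57, 3.14, 3.14, 3.14, 3.14].

### API

Orientations are given as a unit quaternion [w, x, y, z].
In Python, from plant import manip gives the robot as it stands.
- The arm moves only by the tool shift_gripper, called after "Request:" as name(argument=value, ...) on one line, values as JSON. Schema: {"type":"object","properties":{"steps":{"type":"array","items":{"type":"number"},"minItems":7,"maxItems":35},"only":{"type":"string"},"quiet":{"type":"boolean"},"lines":{"type":"string"}},"required":["steps"],"additionalProperties":false}. steps is one flat list of numbers that holds 1 to 5 rows one after another, with no inner brackets; each row has 7 numbers: the opening from 0.0 (shut) to 1.0 (fully open), then dx, dy, dz in shares of the most that a row can go, 1 being 62.5 mm, then a rotation vector rx, ry, rz in units of 0.2 rad; each row shifts and turns the commanded pose from where the row before left it, along the tool's axes as they then stand; what a row does not reach is not made up. A row lasts 1/8 s, in which the tool goes at most 0.0625 m and 0.188 rad, less where a joint would pass 70% of its speed; a pose out of reach is approached as far as the arm can. The fingers move at their own pace and stop on an object; the grip force is fixed at half the most. Time passes only in rows, so rows that do not move let the fingers close. The tool returns the time, the measured TCP pose, the force, the opening and the grip force at its end. only (a regular expression) keeps the lines of the reply that match it, lines (a string "A,B") keeps lines A to B, and quiet returns only ok. Input that does not fit is refused with a message, and nothing moves.
- manip.state(): the state, without advancing time (a new reading comes with each control period).
- manip.grab_frame(name): name is "scene" or "top" or "wrist"; returns the picture (400x640x3 uint8, red, green, blue); there is no depth.
- manip.camera_params(name): a dict with "intrinsics" (3x3 intrinsics, pixels), "k1" (the pictures are not rectified: a ray, as slopes to the right and down, at radius r is drawn at 1 + k1 r^2 times it, then the intrinsics apply), "xyz" and "orientation" of the camera in the world. Camera axes: x right, y down, z forward; pixel columns grow to the right and rows downward; lengths in m; the calibration is good to about 2 mm. A picture is of the moment at which its call begins: read the wrist's pose just before it. camera_params takes no time and is no camera call; for the wrist camera it gives the pose at the moment of the call.
- manip.job_done(): hands the job in; it is judged then, once.
The state is a dict: "time": time; "joint_pos": joint angles; "joint_vel": joint speeds; "joint_efforts": joint torques, N m; "tool_pos": TCP position; "tool_rot": TCP orientation; "contact_force": force on the tool from outside, world axes, zero at the start; "ft_torque": the same for the moment, N m; "gripper_width": opening from 0.0 (shut) to 1.0 (fully open); "grasp_force": force on a finger pad.
Only numpy, scipy, OpenCV 4.12 (cv2) and the standard library are available. Lean on these libraries where they do the work, as an engineer would, in place of code of your own. Each camera call takes 0.05 s, during which the arm holds its last target. There are 200 camera calls.

### The job

The olive jar stands at the back of the narrow white bin, hidden behind the pepper mill: lift the mill out and stand it aside on the round black rubber mat, then take the jar out and stand it on the marble board. Finally put the mill back in the bin. Keep both upright, set them down rather than dropping them, and leave the salt shaker and the tomato where they are.

Things in the scene. Friction and masses are not known exactly. Their poses are not given: they have to be found in the camera images.
- bin: Narrow open-topped white plastic pantry bin, fixed. Origin: centre of its underside, on the worktop; x runs along the bin to its back, away from the robot at yaw 0, z up. Outside 188 (x) by 92 mm (y); walls 5, floor 4 mm thick; inside 178 by 82 mm. Side and back walls 92 mm high, front wall (-x) 50 mm; a pull lip stands 13 mm out in front.
- board: Flat grey-white marble serving board, fixed, 120 mm (its x) by 140 mm (its y), its top 16 mm above the worktop, empty. Origin: centre of its underside on the worktop. Bin, board and rubber mat stand side by side in any order.
- mill: Brown wooden pepper mill, the front item in the bin (44 mm before the bin's origin): round, 150 mm tall, about 0.2 kg. Origin: centre of its foot, z up. Body 58 mm in diameter up to 108 mm; above it a head 50 mm in diameter, 109 to 139 mm, and a 12 mm knob on top. The head does not turn. It can be gripped by the head from above in any direction.
- jar: Olive jar with red lid, in the bin (24 mm behind its origin), 3 to 12 mm behind the mill: round, 62 mm in diameter, 86 mm tall, about 0.37 kg; lid 56 mm. Origin: centre of its foot, z up. Its top lies below the tops of the side walls: grip it along the bin, one finger in the free 33 mm behind it, one where the mill stood. The larger jam jar at the back is not meant.
- mat: Flat round black rubber mat, fixed, 110 mm in diameter, its top 6 mm above the worktop, empty. Origin: centre of its underside on the worktop. Mind the room: a hood and a wall cabinet hang over the worktop from x = 0.58 m back and 0.52 m up, and a wall stands at the right, at y = -0.42 m.
- salt: Glass salt shaker, 44 mm in diameter, 90 mm tall, behind the rubber mat (about 110 mm behind its centre). To be left alone. Origin: centre of its foot.
- tomato: Red tomato, 74 mm wide, 69 mm tall, on the worktop behind the marble board (about 120 mm behind its centre). To be left alone. Origin: centre of its underside.

How it is judged:
By the outcome, as a careful person would: the job done as asked, in the order asked, and still so for the second after the job is handed in, with the robot touching nothing.
It also fails if it takes over 72 s, if anything falls off the work surface, if the arm or the gripper's body presses on something with over 40 N, if the wrist force passes 120 N, or if a joint passes its speed limit or range.

## Working session

There is one attempt and no reset: what is moved stays moved. The work goes in short steps, Python scripts to look and compute and a tool call to move; the robot and the scene stay as the last step left them, time stands still between calls to the robot, and variables do not carry over. Pictures are saved under pics/ and viewed, at most 12 in all, crops included, and the job is handed in when it is done.

```bash
ls; mkdir -p pics; python3 - <<'E'
from plant import manip
import cv2,numpy as np
print(manip.state())
for n in("scene","top"):
    c=manip.camera_params(n);print(n,c)
    cv2.imwrite(f"pics/{n}0.png",manip.grab_frame(n)[:,:,::-1])
E
```

```text
pics
plant.py
{'time': 0.0, 'joint_pos': array([ 1.02597327e+00,  5.33196282e-02,  1.61427402e+00,  4.29238380e-05,
        1.47602030e+00, -1.19003662e-01]), 'joint_vel': array([-0.00195324, -0.00033841, -0.00177283, -0.00100062,  0.00169521,
       -0.00056474]), 'joint_efforts': array([ 1.23117476e-03, -3.93671143e+01, -3.70178354e+01, -6.48809373e-05,
        6.86677377e-03, -3.58735360e-05]), 'tool_pos': array([0.25783495, 0.56865945, 0.23009804]), 'tool_rot': array([-3.49520115e-04,  2.11306684e-01,  9.77419287e-01, -9.48527116e-04]), 'contact_force': array([ 0.63723346, -1.12826623,  0.03291025]), 'ft_torque': array([0.03471626, 0.04176704, 0.06161379]), 'grasp_force': 0.0, 'gripper_width': 0.999521225606078}
scene {'intrinsics': array([[411.34657692,   0.        , 322.07845282],
       [  0.        , 411.34657692, 202.33651565],
       [  0.        ,   0.        ,   1.        ]]), 'k1': 0.02492519446595712, 'xyz': array([-0.06340226, -0.35433857,  0.58058342]), 'orientation': array([-0.37139529,  0.76710429, -0.46651965,  0.23659242])}
top {'intrinsics': array([[471.98139175,   0.        , 320.17671217],
       [  0.        , 471.98139175, 193.5015316 ],
       [  0.        ,   0.        ,   1.        ]]), 'k1': -0.10291019728196461, 'xyz': array([ 0.45186109, -0.07591548,  1.09034187]), 'orientation': array([ 0.03724007, -0.70299922,  0.70955353, -0.03064417])}
```
View pics/scene0.png

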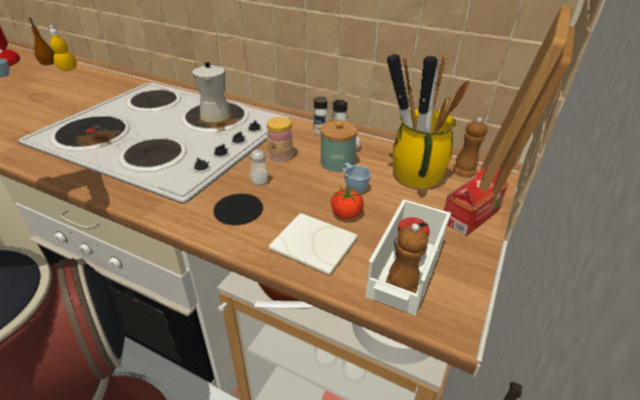

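View pics/top0.png

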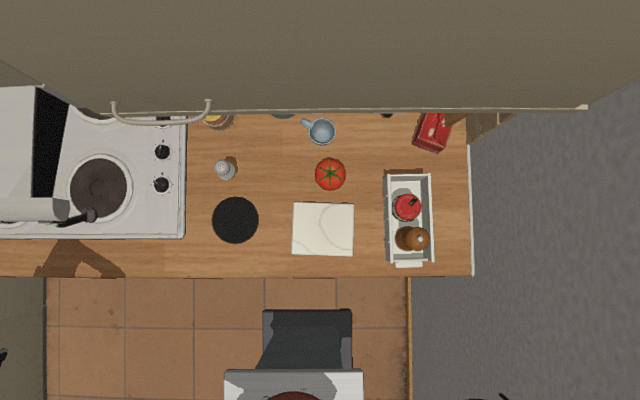

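The scene view shows the mat at (238,208), board at (313,243), bin at about (410,255) with the mill's head at (411,238), and the jar's red lid behind it at (413,226). In the top view the mat is at (235,220), board at (323,229), bin at (408,218), mill at (412,238) and lid at (407,207). The salt is at (225,170) and the tomato at (330,173). Next I'll segment and triangulate.

```bash
cat > h.py <<'E'
import numpy as np, cv2
from scipy.spatial.transform import Rotation as R
from plant import manip
def cam(n):
    c=manip.camera_params(n); q=c["orientation"]
    return c["intrinsics"],c["k1"],np.array(c["xyz"]),R.from_quat([q[1],q[2],q[3],q[0]]).as_matrix()
def ray(c,uv):
    K,k1,p,M=c; d=cv2.undistortPoints(np.array([[uv]],float),K,np.array([k1,0,0,0.]))[0,0]
    v=M@np.array([d[0],d[1],1]); return p,v/np.linalg.norm(v)
def plane(c,uv,z):
    p,v=ray(c,uv); return p+v*(z-p[2])/v[2]
def tri(rs):
    A=sum(np.eye(3)-np.outer(v,v) for p,v in rs); b=sum((np.eye(3)-np.outer(v,v))@p for p,v in rs)
    x=np.linalg.solve(A,b); return x,max(np.linalg.norm((np.eye(3)-np.outer(v,v))@(x-p)) for p,v in rs)
def proj(c,X):
    K,k1,p,M=c; return cv2.projectPoints(np.array([X],float),cv2.Rodrigues(M.T)[0],-M.T@p,K,np.array([k1,0,0,0.]))[0][0,0]
def blobs(m,roi,amin=30):
    x0,y0,x1,y1=roi; w=np.zeros(m.shape,np.uint8); w[y0:y1,x0:x1]=m[y0:y1,x0:x1]
    cs,_=cv2.findContours(w,cv2.RETR_EXTERNAL,cv2.CHAIN_APPROX_NONE)
    return sorted([c for c in cs if cv2.contourArea(c)>amin],key=cv2.contourArea)[::-1]
def hsv(im): return cv2.cvtColor(im,cv2.COLOR_RGB2HSV)
E
python3 - <<'E'
from h import *
S,T=cam("scene"),cam("top")
s=cv2.imread("pics/scene0.png")[:,:,::-1].copy();t=cv2.imread("pics/top0.png")[:,:,::-1].copy()
np.set_printoptions(precision=4,suppress=True)
def C(c): m=cv2.moments(c); return np.array([m["m10"]/m["m00"],m["m01"]/m["m00"]])
o={}
for n,im,cm,rm,rb in(("s",s,S,(205,185,270,230),(262,208,362,276)),("t",t,T,(205,190,265,250),(285,195,360,262))):
    H=hsv(im)
    c=blobs((H[:,:,2]<60).astype(np.uint8),rm)[0]; o[n+"mat"]=cv2.fitEllipse(c)[0]
    c=blobs(((H[:,:,1]<55)&(H[:,:,2]>170)).astype(np.uint8),rb)[0]
    q=cv2.boxPoints(cv2.minAreaRect(c)) if n=="t" else cv2.approxPolyDP(c,6,True)[:,0]
    print(n,"boardpix",q.tolist(),[plane(cm,p,.016).round(4).tolist() for p in q.astype(float)]); o[n+"b"]=q
    print(n,"mat",o[n+"mat"],plane(cm,o[n+"mat"],.006))
print("mat tri",tri([ray(S,o["smat"]),ray(T,o["tmat"])]))
H=hsv(t)
w=((H[:,:,1]<60)&(H[:,:,2]>120)).astype(np.uint8)
c=blobs(w,(375,165,440,272))[0]; r=cv2.minAreaRect(c);print("bin t",r,[plane(T,p,.092).round(4).tolist() for p in cv2.boxPoints(r)])
cv2.imwrite("pics/z.png",np.hstack([cv2.resize(s[190:315,355:455],None,fx=4,fy=4,interpolation=cv2.INTER_CUBIC),cv2.resize(t[160:285,375:475],None,fx=4,fy=4,interpolation=cv2.INTER_CUBIC)])[:,:,::-1])
E
```

```text
s boardpix [[270, 244], [328, 273], [356, 235], [299, 214]] [[0.4225, -0.0025, 0.016], [0.4073, -0.1379, 0.016], [0.5267, -0.1426, 0.016], [0.5307, -0.0071, 0.016]]
s mat (237.7996368408203, 208.955810546875) [0.4928 0.1275 0.006 ]
t boardpix [[291.228759765625, 253.8232879638672], [293.15478515625, 201.82054138183594], [354.14520263671875, 204.07945251464844], [352.21917724609375, 256.08221435546875]] [[0.4188, 0.0004, 0.016], [0.5369, -0.0044, 0.016], [0.5304, -0.1436, 0.016], [0.4125, -0.1376, 0.016]]
t mat (234.86888122558594, 219.61778259277344) [0.4977 0.1312 0.006 ]
mat tri (array([0.498 , 0.1322, 0.0006]), np.float64(0.00010491096316956492))
bin t ((409.7486572265625, 220.13609313964844), (94.18778991699219, 45.382328033447266), 87.47388458251953) [[0.5884, -0.2058, 0.092], [0.5919, -0.3034, 0.092], [0.3919, -0.3065, 0.092], [0.3891, -0.2105, 0.092]]
```

View pics/z.png

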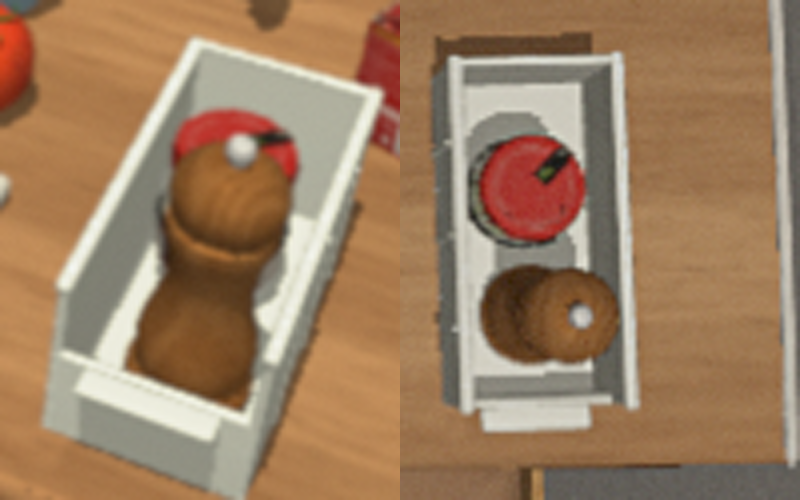

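The knob is at scene (415.3,227.5) and top (420,239). The lid centre is at top (408.3,206.8), and the bin's rim corners are clear in both views. I'll triangulate these.

```bash
python3 - <<'E'
from h import *
S,T=cam("scene"),cam("top");np.set_printoptions(precision=4,suppress=True)
f=lambda a,b:print(*tri([ray(S,a),ray(T,b)]))
print("knob");f((415.25,227.5),(420,239))
print("rim BL,BR,FL,FR")
sc=[(404.2,200.5),(450,213.2),(370.5,262),(424.5,278.5)];tc=[(387.7,174.3),(430.5,173.6),(391.3,262),(434,261.5)]
P=[]
for a,b in zip(sc,tc): f(a,b);P.append(plane(T,b,.092));print("  plane",P[-1],plane(S,a,.092))
P=np.array(P);print("c",P.mean(0),"len",np.linalg.norm(P[0]-P[2]),np.linalg.norm(P[1]-P[3]),"wid",np.linalg.norm(P[0]-P[1]))
d=P[0]+P[1]-P[2]-P[3];yaw=np.arctan2(d[1],d[0]);e=np.array([np.cos(yaw),np.sin(yaw)]);print("yaw",yaw,"mill/jar expect",P.mean(0)[:2]-.044*e,P.mean(0)[:2]+.024*e)
print("lid top",plane(T,(408.25,206.75),.086+.004))
print("knob at .154",plane(T,(420,239),.153),plane(S,(415.25,227.5),.153))
B=[((270,244),(291.2,253.8)),((328,273),(352.2,256.1)),((356,235),(354.1,204.1)),((299,214),(293.2,201.8))]
for a,b in B:f(a,b)
for n,uv in(("salt",(225,170)),("tom",(330,173))):print(n,plane(T,uv,.06))
st=manip.state();print(R.from_quat(np.roll(st["tool_rot"],-1)).as_matrix())
E
```

```text
knob
[ 0.45   -0.2674  0.147 ] 0.0014396912777509723
rim BL,BR,FL,FR
[ 0.5888 -0.2131  0.088 ] 0.0010081808874327994
  plane [ 0.5879 -0.2116  0.092 ] [ 0.5841 -0.2151  0.092 ]
[ 0.5887 -0.3038  0.0907] 0.00011910017465911262
  plane [ 0.5886 -0.3036  0.092 ] [ 0.5869 -0.3039  0.092 ]
[ 0.4019 -0.2163  0.0876] 0.0004685397313379637
  plane [ 0.402  -0.2153  0.092 ] [ 0.398  -0.2179  0.092 ]
[ 0.402  -0.3058  0.0943] 0.000663545422011269
  plane [ 0.4017 -0.3057  0.092 ] [ 0.4045 -0.3062  0.092 ]
c [ 0.495 -0.259  0.092] len 0.18593458679218988 0.1868785010595429 wid 0.09208472181107513
yaw 0.015452109269494611 mill/jar expect [ 0.451  -0.2597] [ 0.519  -0.2587]
lid top [ 0.5181 -0.2541  0.09  ]
knob at .154 [ 0.4496 -0.2648  0.153 ] [ 0.4437 -0.2699  0.153 ]
[ 0.4201 -0.0015  0.0176] 0.00226354434163151
[ 0.4118 -0.1369  0.0111] 0.0010028894982328355
[ 0.5301 -0.1426  0.0133] 0.0011838562856554989
[ 0.5372 -0.0038  0.01  ] 0.0004054800957847206
salt [0.6056 0.1439 0.06  ]
tom [ 0.5963 -0.0888  0.06  ]
[[-0.9107  0.413  -0.001 ]
 [ 0.4131  0.9107 -0.0016]
 [ 0.0002 -0.0018 -1.    ]]
```

The rows are not in the units I measure in: shifts go in shares of 62.5 mm and turns go in units of 0.2 rad. I convert before sending: 0.188 rad is 0.94.

Request:
shift_gripper(steps=[1, 0, 0, 0, 0, 0, 0.94, 1, 0, 0, 0, 0, 0, 0.94, 1, 0, 0, 0, 0, 0, 0.94, 1, 0, 0, 0, 0, 0, 0.94, 1, 0, 0, 0, 0, 0, 0.94])

```text
time: 0.72
tool_pos: [0.258, 0.5689, 0.2306]
tool_rot: [0.0, 0.632, 0.775, -0.001]
contact_force: [-0.6, -0.8, 0.4]
gripper_width: 0.998
grasp_force: 0.0
```

Request:
shift_gripper(steps=[1, 0, 0, 0, 0, 0, 0.94, 1, -0.96, 0.208, -0.048, 0, 0, 0, 1, -0.96, 0.208, 0, 0, 0, 0, 1, -0.96, 0.208, 0, 0, 0, 0, 1, -0.96, 0.208, 0, 0, 0, 0])

```text
time: 1.35
tool_pos: [0.3148, 0.3283, 0.2338]
tool_rot: [0.0, 0.7, 0.714, -0.0]
contact_force: [0.9, -0.0, 0.0]
gripper_width: 1.001
grasp_force: 0.0
```

Request:
shift_gripper(steps=[1, -0.96, 0.208, 0, 0, 0, 0, 1, -0.96, 0.208, 0, 0, 0, 0, 1, -0.96, 0.208, 0, 0, 0, 0, 1, -0.96, 0.208, 0, 0, 0, 0, 1, -0.96, 0.208, 0, 0, 0, 0])

```text
time: 1.98
tool_pos: [0.3858, 0.0297, 0.2341]
tool_rot: [0.0, 0.7, 0.714, 0.0]
contact_force: [0.9, 0.1, 0.5]
gripper_width: 1.003
grasp_force: 0.0
```

Request:
shift_gripper(steps=[1, -0.96, 0.192, 0, 0, 0, 0, 1, -0.96, 0.192, 0, 0, 0, 0, 1, -0.96, 0.192, 0, 0, 0, 0])

```text
time: 2.35
tool_pos: [0.4254, -0.1497, 0.2341]
tool_rot: [0.0, 0.7, 0.714, 0.0]
contact_force: [0.2, -0.2, 0.7]
gripper_width: 1.0
grasp_force: 0.0
```

```bash
python3 - <<'E'
from h import *
c=cam("wrist");print(c)
np.save("w1.npy",np.hstack([c[2],c[3].ravel()]))
a=manip.grab_frame("wrist")[:,:,::-1];cv2.imwrite("pics/w1.png",a)
E
```

```text
(array([[325.4117023 ,   0.        , 322.29782656],
       [  0.        , 325.4117023 , 195.53405708],
       [  0.        ,   0.        ,   1.        ]]), -0.0011883616386628739, array([ 0.42371049, -0.0769074 ,  0.37620228]), array([[ 0.99983089,  0.01701675,  0.00697334],
       [ 0.01830743, -0.95692408, -0.2897605 ],
       [ 0.00174217,  0.28983916, -0.95707378]]))
```

Request:
shift_gripper(steps=[1, -0.96, 0.096, 0, 0, 0, 0, 1, -0.896, 0.096, 0, 0, 0, 0, 1, 0, 0.128, 0, 0, 0, 0, 1, 0, 0, 0, 0, 0, 0])

```text
time: 2.9
tool_pos: [0.4478, -0.2628, 0.2337]
tool_rot: [-0.001, 0.7, 0.714, 0.0]
contact_force: [0.1, 0.3, -0.2]
gripper_width: 0.999
grasp_force: 0.0
```

```bash
python3 - <<'E'
from h import *
c=cam("wrist")
np.save("w2.npy",np.hstack([c[2],c[3].ravel()]))
b=manip.grab_frame("wrist")[:,:,::-1];cv2.imwrite("pics/w2.png",b)
a=cv2.imread("pics/w1.png")
cv2.imwrite("pics/w12.png",np.vstack([cv2.resize(x,(480,300),interpolation=3) for x in (a,b)]))
E
```

```text
(no output)
```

View pics/w12.png

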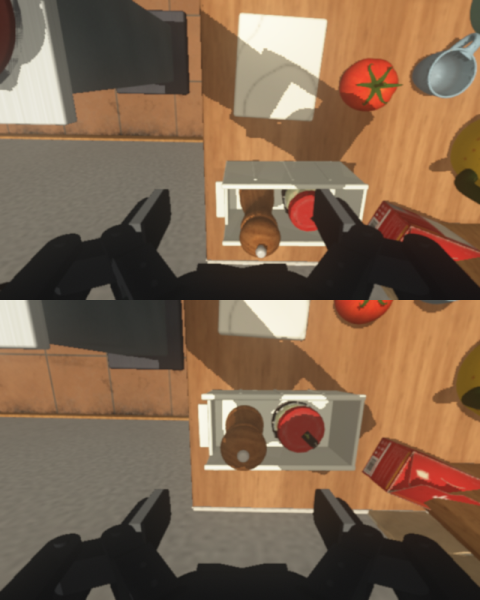

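Wrist views (0.75 scale): the knob is at (262,254), then (243,156). The lid is at (303,210), partly hidden by a finger, then clear at (300,128). The bin rim and board are also visible. I'll measure precisely.

```bash
python3 - <<'E'
from h import *
np.set_printoptions(precision=4,suppress=True)
K,k,_,_=cam("wrist")
L=lambda f:(K,k,np.load(f)[:3],np.load(f)[3:].reshape(3,3))
W1,W2=L("w1.npy"),L("w2.npy");T=cam("top");S=cam("scene")
a,b,t=[cv2.imread(f"pics/{n}.png")[:,:,::-1].copy() for n in("w1","w2","top0")]
def kn(im,u,v,r=14):
    H=hsv(im);m=((H[:,:,1]<90)&(H[:,:,2]>110)).astype(np.uint8)
    c=blobs(m,(u-r,v-r,u+r,v+r),10)[0];return cv2.minEnclosingCircle(c)
k1,k2=kn(a,349,336,11),kn(b,324,208);print(k1,k2)
print("knob wrist",tri([ray(W1,k1[0]),ray(W2,k2[0])]),"w2+top",tri([ray(W2,k2[0]),ray(T,(420,239))]),"all",tri([ray(W1,k1[0]),ray(W2,k2[0]),ray(T,(420,239)),ray(S,(415.25,227.5))]))
def lid(im,roi):
    H=hsv(im);m=(((H[:,:,0]<8)|(H[:,:,0]>172))&(H[:,:,1]>140)&(H[:,:,2]>60)).astype(np.uint8)
    return cv2.minEnclosingCircle(cv2.convexHull(blobs(m,roi)[0]))
l2,lt=lid(b,(355,120,440,215)),lid(t,(390,185,430,225));print(l2,lt)
print("lid",tri([ray(W2,l2[0]),ray(T,lt[0])]),plane(W2,l2[0],.09),plane(T,lt[0],.09))
# board in w1
H=hsv(a);m=((H[:,:,1]<60)&(H[:,:,2]>70)).astype(np.uint8)
c=cv2.convexHull(blobs(m,(300,5,440,175))[0]);r=cv2.minAreaRect(c);q=cv2.approxPolyDP(c,8,True)[:,0];print(q.tolist());print([plane(W1,p.astype(float),.016).round(4).tolist() for p in q])
E
```

```text
((347.5, 336.0), 7.500100135803223) ((323.6199951171875, 208.0679931640625), 7.94120454788208)
knob wrist (array([ 0.4488, -0.268 ,  0.1496]), np.float64(5.9768996190620474e-05)) w2+top (array([ 0.4491, -0.2621,  0.1666]), np.float64(0.0004953713105745797)) all (array([ 0.4491, -0.2679,  0.1486]), np.float64(0.002202061535767726))
((400.0, 172.0), 31.622875213623047) ((406.9564514160156, 206.67678833007812), 13.315464973449707)
lid (array([ 0.5183, -0.2528,  0.0869]), np.float64(0.0008845078792151723)) [ 0.5174 -0.253   0.09  ] [ 0.5183 -0.2514  0.09  ]
[[320, 18], [435, 28], [414, 159], [313, 152]]
[[0.4207, -0.0019, 0.016], [0.536, -0.0087, 0.016], [0.5282, -0.1414, 0.016], [0.4151, -0.1356, 0.016]]
```

Converted, 0.001 m is 0.016, 0.043 m is 0.688.

Request:
shift_gripper(steps=[1, -0.064, 0.016, 0.688, 0, 0, 0, 1, 0, 0, 0.688, 0, 0, 0, 1, 0, 0, 0.672, 0, 0, 0, 1, 0, 0, 0, 0, 0, 0, 0, 0, 0, 0, 0, 0, 0])

```text
time: 3.58
tool_pos: [0.4498, -0.2671, 0.1082]
tool_rot: [0.001, 0.7, 0.715, 0.0]
contact_force: [0.9, -0.2, 0.9]
gripper_width: 0.818
grasp_force: 0.0
```

Request:
shift_gripper(steps=[0, 0, 0, 0, 0, 0, 0, 0, 0, 0, 0, 0, 0, 0, 0, 0, 0, 0, 0, 0, 0, 0, 0, 0, 0, 0, 0, 0, 0, 0, 0, 0, 0, 0, 0])

```text
time: 4.2
tool_pos: [0.4506, -0.2684, 0.1097]
tool_rot: [0.003, 0.7, 0.714, 0.0]
contact_force: [-0.9, 0.4, 5.8]
gripper_width: 0.534
grasp_force: 61.1
```

Converted, -0.035 m is -0.56, -0.03 m is -0.48.

Request:
shift_gripper(steps=[0, 0, 0, -0.16, 0, 0, 0, 0, 0, 0, -0.48, 0, 0, 0, 0, 0, 0, -0.56, 0, 0, 0, 0, 0, 0, -0.56, 0, 0, 0, 0, 0, 0, -0.32, 0, 0, 0])

```text
time: 4.82
tool_pos: [0.4494, -0.2676, 0.239]
tool_rot: [0.002, 0.7, 0.714, 0.0]
contact_force: [-0.7, -0.3, -2.0]
gripper_width: 0.53
grasp_force: 61.9
```

Request:
shift_gripper(steps=[0, 0, 0, 0, 0, 0, 0])

```text
time: 4.95
tool_pos: [0.4496, -0.2677, 0.2382]
tool_rot: [0.002, 0.7, 0.714, 0.0]
contact_force: [-0.0, -0.5, -1.5]
gripper_width: 0.527
grasp_force: 61.9
```

Converted, 0.004 m is 0.064, 0.045 m is 0.72.

Request:
shift_gripper(steps=[0, 0.4, 0.064, 0, 0, 0, 0, 0, 0.72, 0.096, 0, 0, 0, 0, 0, 0.72, 0.096, 0, 0, 0, 0, 0, 0.72, 0.096, 0, 0, 0, 0, 0, 0.72, 0.096, 0, 0, 0, 0])

```text
time: 5.58
tool_pos: [0.4718, -0.06, 0.2339]
tool_rot: [-0.002, 0.7, 0.714, -0.001]
contact_force: [1.0, -0.0, -2.1]
gripper_width: 0.529
grasp_force: 61.8
```

Request:
shift_gripper(steps=[0, 0.72, 0.096, 0, 0, 0, 0, 0, 0.72, 0.096, 0, 0, 0, 0, 0, 0.72, 0.096, 0, 0, 0, 0, 0, 0.608, 0.08, 0, 0, 0, 0, 0, 0.32, 0.064, 0, 0, 0, 0])

```text
time: 6.2
tool_pos: [0.4947, 0.1336, 0.2337]
tool_rot: [-0.001, 0.699, 0.715, -0.002]
contact_force: [0.6, 0.1, -2.1]
gripper_width: 0.531
grasp_force: 61.8
```

Request:
shift_gripper(steps=[0, 0, 0, 0, 0, 0, 0, 0, 0, 0, 0, 0, 0, 0])

```text
time: 6.45
tool_pos: [0.4953, 0.1313, 0.2349]
tool_rot: [-0.001, 0.7, 0.714, -0.001]
contact_force: [0.4, -0.9, -2.1]
gripper_width: 0.53
grasp_force: 61.9
```

```bash
python3 - <<'E'
from h import *
cv2.imwrite("pics/s2.png",manip.grab_frame("scene")[:,:,::-1])
b=manip.grab_frame("wrist")[:,:,::-1];cv2.imwrite("pics/w3.png",b)
a=cv2.imread("pics/s2.png")[100:300,120:440]
cv2.imwrite("pics/c3.png",np.vstack([cv2.resize(x,(480,300),interpolation=3) for x in (a,b)]))
E
```

```text
(no output)
```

View pics/c3.png

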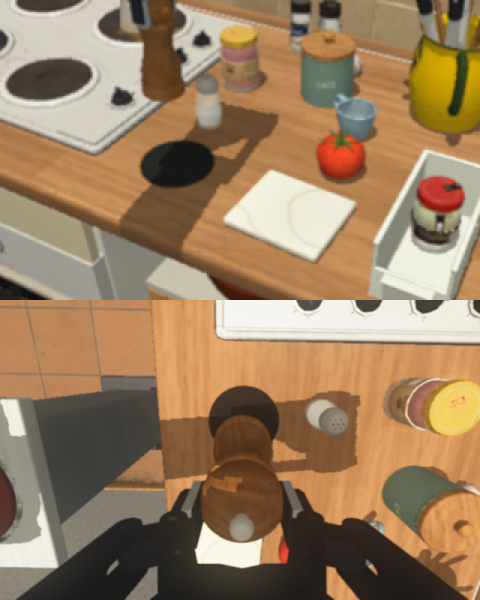

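The mill hangs upright in the grip above the mat; the bin now shows the jar standing clear. I'll lower it, slowly at the end.

Converted, 0.045 m is 0.72, 0.004 m is 0.064.

Request:
shift_gripper(steps=[0, 0, 0.032, 0.64, 0, 0, 0, 0, 0, 0, 0.72, 0, 0, 0, 0, 0, 0, 0.4, 0, 0, 0, 0, 0, 0, 0.064, 0, 0, 0, 0, 0, 0, 0, 0, 0, 0])

```text
time: 7.18
tool_pos: [0.4985, 0.1315, 0.1232]
tool_rot: [0.0, 0.7, 0.714, 0.0]
contact_force: [0.3, -0.2, -1.0]
gripper_width: 0.533
grasp_force: 62.0
```

Request:
shift_gripper(steps=[0, 0, 0, 0.048, 0, 0, 0, 0, 0, 0, 0.032, 0, 0, 0, 0, 0, 0, 0, 0, 0, 0])

```text
time: 7.55
tool_pos: [0.4981, 0.1319, 0.1176]
tool_rot: [0.0, 0.7, 0.714, 0.0]
contact_force: [0.1, 0.1, -1.7]
gripper_width: 0.535
grasp_force: 62.0
```

Request:
shift_gripper(steps=[0, 0, 0, 0.032, 0, 0, 0, 0, 0, 0, 0, 0, 0, 0])

```text
time: 7.8
tool_pos: [0.4978, 0.1319, 0.1151]
tool_rot: [-0.0, 0.7, 0.714, -0.0]
contact_force: [-0.4, -0.8, -2.3]
gripper_width: 0.53
grasp_force: 62.0
```

Request:
shift_gripper(steps=[0, 0, 0, 0.032, 0, 0, 0, 0, 0, 0, 0, 0, 0, 0])

```text
time: 8.05
tool_pos: [0.4977, 0.1319, 0.113]
tool_rot: [-0.0, 0.7, 0.714, -0.0]
contact_force: [0.3, 0.1, -1.0]
gripper_width: 0.532
grasp_force: 62.0
```

Request:
shift_gripper(steps=[0, 0, 0, 0.024, 0, 0, 0, 0, 0, 0, 0, 0, 0, 0])

```text
time: 8.3
tool_pos: [0.498, 0.1319, 0.1119]
tool_rot: [0.0, 0.7, 0.714, 0.0]
contact_force: [1.2, -0.0, -2.1]
gripper_width: 0.531
grasp_force: 62.1
```

Request:
shift_gripper(steps=[0, 0, 0, 0.016, 0, 0, 0, 0, 0, 0, 0, 0, 0, 0])

```text
time: 8.55
tool_pos: [0.4983, 0.1321, 0.1118]
tool_rot: [0.0, 0.7, 0.714, 0.0]
contact_force: [-3.0, 0.2, 5.4]
gripper_width: 0.534
grasp_force: 62.6
```

Request:
shift_gripper(steps=[0.7, 0, 0, 0, 0, 0, 0, 0.8, 0, 0, 0, 0, 0, 0, 1, 0, 0, 0, 0, 0, 0, 1, 0, 0, 0, 0, 0, 0, 1, 0, 0, -0.32, 0, 0, 0])

```text
time: 9.18
tool_pos: [0.4964, 0.1317, 0.129]
tool_rot: [-0.001, 0.7, 0.714, -0.002]
contact_force: [0.5, 0.2, -0.9]
gripper_width: 0.999
grasp_force: 0.0
```

Request:
shift_gripper(steps=[1, 0, 0, -0.8, 0, 0, 0, 1, 0, 0, -0.8, 0, 0, 0, 1, 0, 0, -0.16, 0, 0, 0, 1, -0.32, 0, 0, 0, 0, 0])

```text
time: 9.68
tool_pos: [0.4988, 0.1124, 0.242]
tool_rot: [0.001, 0.699, 0.715, 0.001]
contact_force: [-0.0, -1.1, -0.9]
gripper_width: 0.999
grasp_force: 0.0
```

```bash
python3 - <<'E'
from h import *
st=manip.state();print(st["tool_pos"])
cv2.imwrite("pics/s4.png",manip.grab_frame("scene")[:,:,::-1])
E
```

```text
[0.49884789 0.11239321 0.24203226]
```

Converted, -0.055 m is -0.88, 0.002 m is 0.032.

Request:
shift_gripper(steps=[1, -0.88, 0.032, 0, 0, 0, 0, 1, -0.88, 0.032, 0, 0, 0, 0, 1, -0.88, 0.032, 0, 0, 0, 0, 1, -0.88, 0.032, 0, 0, 0, 0, 1, -0.88, 0.032, 0, 0, 0, 0])

```text
time: 10.35
tool_pos: [0.5133, -0.1642, 0.2395]
tool_rot: [-0.001, 0.7, 0.714, -0.0]
contact_force: [0.5, 0.1, -0.0]
gripper_width: 1.0
grasp_force: 0.0
```

Request:
shift_gripper(steps=[1, -0.48, 0.016, 0, 0, 0, 0, 1, 0, 0, 0, 0, 0, 0])

```text
time: 10.6
tool_pos: [0.5149, -0.1942, 0.2392]
tool_rot: [-0.001, 0.701, 0.713, -0.0]
contact_force: [-0.3, 0.2, -1.2]
gripper_width: 0.997
grasp_force: 0.0
```

```bash
cat > jar.py <<'E'
from h import *
import sys
np.set_printoptions(precision=4,suppress=True)
c=cam("wrist");st=manip.state();b=manip.grab_frame("wrist")
i=sys.argv[1];cv2.imwrite(f"pics/j{i}.png",b[:,:,::-1])
H=hsv(b);m=(((H[:,:,0]<8)|(H[:,:,0]>172))&(H[:,:,1]>140)&(H[:,:,2]>60)).astype(np.uint8)
p=proj(c,(.518,-.253,.088));u,v=p.astype(int)
cc=blobs(m,(u-48,v-45,u+48,v+45));e=cv2.minEnclosingCircle(cv2.convexHull(cc[0]));print(p,e,st["tool_pos"])
p,r=ray(c,e[0]);np.save(f"r{i}.npy",[p,r]);print(plane(c,e[0],.09))
if i=="2":print("tri",tri([np.load("r1.npy"),np.load("r2.npy")]))
E
python3 jar.py 1
```

```text
[324.7363 237.57  ] ((325.8895263671875, 237.0406951904297), 28.552610397338867) [ 0.5149 -0.1942  0.2392]
[ 0.5191 -0.2515  0.09  ]
```

Request:
shift_gripper(steps=[1, -0.8, 0.032, 0, 0, 0, 0, 1, -0.176, 0.016, 0, 0, 0, 0, 1, 0, 0, 0, 0, 0, 0])

```text
time: 11.02
tool_pos: [0.5197, -0.2529, 0.2403]
tool_rot: [-0.001, 0.7, 0.714, 0.0]
contact_force: [-0.2, -0.2, -0.2]
gripper_width: 1.002
grasp_force: 0.0
```

```bash
python3 jar.py 2
```

```text
[320.4441 179.0198] ((321.5967102050781, 179.51475524902344), 29.841503143310547) [ 0.5197 -0.2529  0.2403]
[ 0.5191 -0.253   0.09  ]
tri (array([ 0.5192, -0.2547,  0.0828]), np.float64(5.7980705336538976e-05))
```

View pics/j2.png

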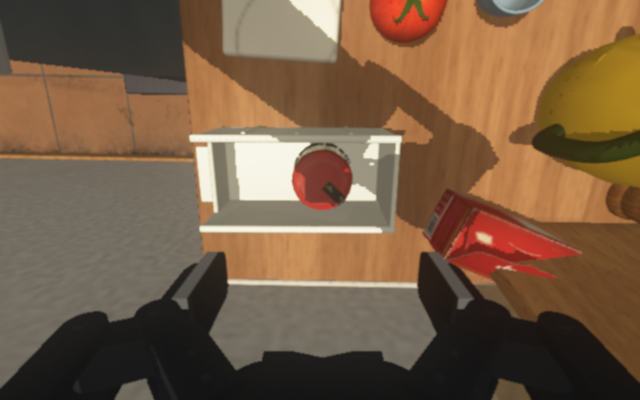

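View pics/s4.png

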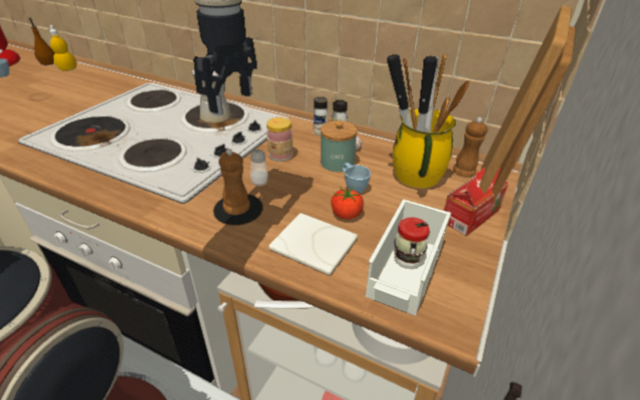

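The mill stands upright on the mat at scene (235,195). The jar is alone in the bin, with its lid at wrist (322,180). I'll descend with the fingers slightly pre-closed, checking force along the way.

Converted, 0.045 m is 0.72, -0.001 m is -0.016.

Request:
shift_gripper(steps=[0.9, 0, -0.016, 0.64, 0, 0, 0, 0.9, 0, 0, 0.72, 0, 0, 0, 0.9, 0, 0, 0.48, 0, 0, 0, 0.9, 0, 0, 0.16, 0, 0, 0, 0.9, 0, 0, 0, 0, 0, 0])

```text
time: 11.7
tool_pos: [0.5188, -0.2529, 0.1159]
tool_rot: [-0.0, 0.7, 0.714, 0.0]
contact_force: [0.4, -0.6, 0.3]
gripper_width: 0.897
grasp_force: 0.0
```

Request:
shift_gripper(steps=[0.9, 0, 0, 0.24, 0, 0, 0, 0.9, 0, 0, 0.24, 0, 0, 0, 0.9, 0, 0, 0.16, 0, 0, 0, 0.9, 0, 0, 0, 0, 0, 0])

```text
time: 12.2
tool_pos: [0.5178, -0.2533, 0.0743]
tool_rot: [-0.001, 0.7, 0.714, -0.0]
contact_force: [0.1, 0.6, 0.5]
gripper_width: 0.905
grasp_force: 0.0
```

Request:
shift_gripper(steps=[0.9, 0, 0.016, 0.192, 0, 0, 0, 0.9, 0, 0, 0.192, 0, 0, 0, 0.9, 0, 0, 0.192, 0, 0, 0, 0.9, 0, 0, 0.096, 0, 0, 0, 0.9, 0, 0, 0, 0, 0, 0])

```text
time: 12.82
tool_pos: [0.5199, -0.2538, 0.0369]
tool_rot: [-0.0, 0.7, 0.715, -0.0]
contact_force: [-15.0, 7.1, 20.9]
gripper_width: 0.896
grasp_force: 12.8
```

Request:
shift_gripper(steps=[0.9, 0, 0, -0.192, 0, 0, 0, 0.9, 0, 0, 0, 0, 0, 0])

```text
time: 13.08
tool_pos: [0.5203, -0.2542, 0.0466]
tool_rot: [0.001, 0.7, 0.714, 0.0]
contact_force: [0.6, -0.7, -0.4]
gripper_width: 0.905
grasp_force: 0.0
```

```bash
python3 - <<'E'
from h import *
t=manip.grab_frame("top")[160:280,370:450];s=manip.grab_frame("scene")[130:310,340:480];w=manip.grab_frame("wrist")[150:400,150:490]
f=lambda a,h:cv2.resize(a,(int(a.shape[1]*h/a.shape[0]),h),interpolation=3)
g=np.hstack([f(s,320),f(w,320)]);cv2.imwrite("pics/c5.png",g[:,:,::-1]);print(g.shape)
E
```

```text
(320, 683, 3)
```

View pics/c5.png

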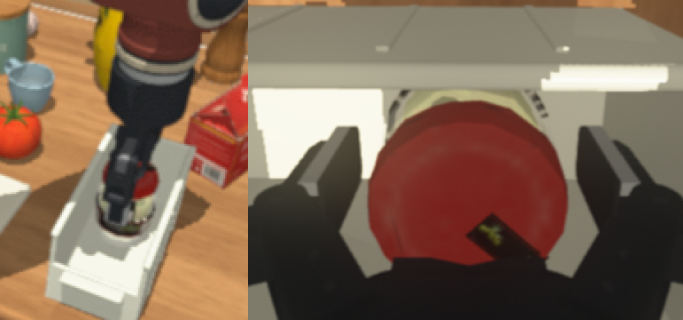

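The lid is centred between the fingers (468 of 360–578 in the crop). The rear knuckle lies at the back wall, so the contact was probably there. I'll narrow the fingers and try again slowly.

Converted, 0.003 m is 0.048, -0.0015 m is -0.024.

Request:
shift_gripper(steps=[0.82, 0, -0.024, 0, 0, 0, 0, 0.82, 0, 0, 0, 0, 0, 0, 0.82, 0, 0, 0.048, 0, 0, 0, 0.82, 0, 0, 0, 0, 0, 0])

```text
time: 13.72
tool_pos: [0.5179, -0.2536, 0.0423]
tool_rot: [-0.0, 0.7, 0.714, -0.0]
contact_force: [0.3, 0.5, -0.4]
gripper_width: 0.816
grasp_force: 0.0
```

Request:
shift_gripper(steps=[0.82, 0, 0, 0.048, 0, 0, 0, 0.82, 0, 0, 0, 0, 0, 0])

```text
time: 13.98
tool_pos: [0.5179, -0.2537, 0.0394]
tool_rot: [-0.0, 0.7, 0.714, -0.0]
contact_force: [0.9, 0.7, 1.1]
gripper_width: 0.827
grasp_force: 0.0
```

Converted, 0.003 m is 0.048.

Request:
shift_gripper(steps=[0.82, 0, 0, 0.048, 0, 0, 0, 0.82, 0, 0, 0, 0, 0, 0])

```text
time: 14.22
tool_pos: [0.5179, -0.2536, 0.0365]
tool_rot: [-0.0, 0.7, 0.714, -0.0]
contact_force: [0.1, -0.2, 0.7]
gripper_width: 0.821
grasp_force: 0.0
```

Request:
shift_gripper(steps=[0.82, 0, 0, 0.048, 0, 0, 0, 0.82, 0, 0, 0, 0, 0, 0])

```text
time: 14.48
tool_pos: [0.5185, -0.254, 0.0358]
tool_rot: [0.0, 0.7, 0.714, 0.0]
contact_force: [-7.8, 4.1, 11.5]
gripper_width: 0.819
grasp_force: 3.6
```

Request:
shift_gripper(steps=[0, 0, 0, 0, 0, 0, 0, 0, 0, 0, 0, 0, 0, 0, 0, 0, 0, 0, 0, 0, 0, 0, 0, 0, 0, 0, 0, 0])

```text
time: 14.98
tool_pos: [0.5193, -0.2545, 0.0359]
tool_rot: [0.001, 0.7, 0.714, 0.0]
contact_force: [-2.2, 0.6, 9.2]
gripper_width: 0.679
grasp_force: 62.8
```

Converted, -0.01 m is -0.16, -0.006 m is -0.096.

Request:
shift_gripper(steps=[0, 0, 0, -0.096, 0, 0, 0, 0, 0, 0, -0.16, 0, 0, 0, 0, 0, 0, 0, 0, 0, 0])

```text
time: 15.35
tool_pos: [0.5185, -0.254, 0.0505]
tool_rot: [0.001, 0.7, 0.714, 0.0]
contact_force: [0.4, 0.5, -3.7]
gripper_width: 0.675
grasp_force: 64.6
```

Request:
shift_gripper(steps=[0, 0, 0, -0.4, 0, 0, 0, 0, 0, 0, -0.56, 0, 0, 0, 0, 0, 0, -0.56, 0, 0, 0, 0, 0, 0, -0.4, 0, 0, 0, 0, 0, 0, 0, 0, 0, 0])

```text
time: 15.98
tool_pos: [0.5194, -0.2546, 0.1721]
tool_rot: [0.002, 0.7, 0.714, 0.0]
contact_force: [-0.6, -0.8, -3.5]
gripper_width: 0.676
grasp_force: 65.3
```

Request:
shift_gripper(steps=[0, 0.4, -0.096, 0, 0, 0, 0, 0, 0.72, -0.16, 0, 0, 0, 0, 0, 0.72, -0.16, 0, 0, 0, 0, 0, 0.72, -0.16, 0, 0, 0, 0, 0, 0.352, -0.064, 0, 0, 0, 0])

```text
time: 16.6
tool_pos: [0.4726, -0.0703, 0.1671]
tool_rot: [-0.002, 0.699, 0.715, -0.001]
contact_force: [-0.1, -0.0, -3.2]
gripper_width: 0.678
grasp_force: 65.3
```

Request:
shift_gripper(steps=[0, 0, 0, 0, 0, 0, 0])

```text
time: 16.73
tool_pos: [0.4732, -0.0711, 0.1676]
tool_rot: [-0.001, 0.699, 0.715, -0.001]
contact_force: [-1.0, -1.0, -3.0]
gripper_width: 0.671
grasp_force: 65.3
```

```bash
python3 - <<'E'
from h import *
t=manip.grab_frame("top")[150:280,200:450];s=manip.grab_frame("scene")[130:310,200:480]
f=lambda a,w:cv2.resize(a,(w,int(a.shape[0]*w/a.shape[1])),interpolation=3)
g=np.vstack([f(s,450),f(t,450)]);cv2.imwrite("pics/c6.png",g[:,:,::-1]);print(g.shape)
E
```

```text
(523, 450, 3)
```

View pics/c6.png

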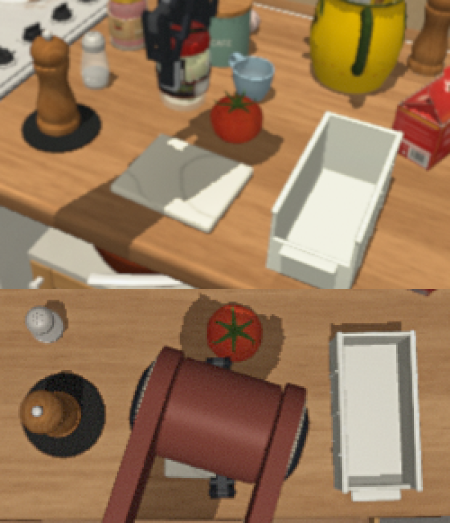

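The jar hangs upright above the board, and the mill stands on the mat. I'll lower the jar.

Converted, 0.04 m is 0.64, 0.035 m is 0.56.

Request:
shift_gripper(steps=[0, 0, 0.016, 0.56, 0, 0, 0, 0, 0, 0, 0.64, 0, 0, 0, 0, 0, 0, 0.4, 0, 0, 0, 0, 0, 0, 0.176, 0, 0, 0, 0, 0, 0, 0, 0, 0, 0])

```text
time: 17.45
tool_pos: [0.4752, -0.0731, 0.0582]
tool_rot: [-0.001, 0.7, 0.714, -0.0]
contact_force: [0.0, -0.4, -2.8]
gripper_width: 0.674
grasp_force: 65.3
```

Request:
shift_gripper(steps=[0, 0, 0, 0.048, 0, 0, 0, 0, 0, 0, 0, 0, 0, 0])

```text
time: 17.7
tool_pos: [0.4763, -0.0729, 0.0568]
tool_rot: [0.001, 0.7, 0.714, 0.0]
contact_force: [-0.0, 0.0, -2.8]
gripper_width: 0.678
grasp_force: 65.3
```

Request:
shift_gripper(steps=[0, 0, 0, 0.032, 0, 0, 0, 0, 0, 0, 0, 0, 0, 0])

```text
time: 17.95
tool_pos: [0.4756, -0.0726, 0.054]
tool_rot: [0.0, 0.7, 0.714, 0.0]
contact_force: [-0.3, -0.7, -2.7]
gripper_width: 0.678
grasp_force: 65.3
```

Request:
shift_gripper(steps=[0, 0, 0, 0.048, 0, 0, 0, 0, 0, 0, 0, 0, 0, 0])

```text
time: 18.2
tool_pos: [0.4752, -0.0725, 0.0504]
tool_rot: [-0.0, 0.7, 0.714, -0.0]
contact_force: [0.6, 0.1, -2.7]
gripper_width: 0.678
grasp_force: 65.3
```

Request:
shift_gripper(steps=[0, 0, 0, 0.032, 0, 0, 0, 0, 0, 0, 0, 0, 0, 0])

```text
time: 18.45
tool_pos: [0.4754, -0.0726, 0.0486]
tool_rot: [-0.0, 0.7, 0.714, -0.0]
contact_force: [0.7, 0.3, -2.8]
gripper_width: 0.675
grasp_force: 65.3
```

Request:
shift_gripper(steps=[0, 0, 0, 0.024, 0, 0, 0, 0, 0, 0, 0, 0, 0, 0])

```text
time: 18.7
tool_pos: [0.4757, -0.0726, 0.0479]
tool_rot: [-0.0, 0.7, 0.714, 0.0]
contact_force: [-2.2, 0.9, 3.2]
gripper_width: 0.675
grasp_force: 65.8
```

Converted, -0.02 m is -0.32.

Request:
shift_gripper(steps=[0.8, 0, 0, 0, 0, 0, 0, 0.9, 0, 0, 0, 0, 0, 0, 1, 0, 0, 0, 0, 0, 0, 1, 0, 0, 0, 0, 0, 0, 1, 0, 0, -0.32, 0, 0, 0])

```text
time: 19.32
tool_pos: [0.474, -0.0721, 0.0658]
tool_rot: [-0.002, 0.7, 0.714, -0.001]
contact_force: [0.6, -0.4, -1.1]
gripper_width: 1.004
grasp_force: 0.0
```

Request:
shift_gripper(steps=[1, 0, 0, -0.8, 0, 0, 0, 1, 0, 0, -0.88, 0, 0, 0, 1, 0, 0, -0.88, 0, 0, 0, 1, 0, 0, -0.24, 0, 0, 0])

```text
time: 19.82
tool_pos: [0.4775, -0.0732, 0.2474]
tool_rot: [0.004, 0.7, 0.714, 0.002]
contact_force: [0.6, -0.1, -0.1]
gripper_width: 1.001
grasp_force: 0.0
```

Request:
shift_gripper(steps=[1, 0.48, 0.032, 0, 0, 0, 0, 1, 0.88, 0.112, 0, 0, 0, 0, 1, 0.88, 0.112, 0, 0, 0, 0, 1, 0.48, 0.096, 0, 0, 0, 0, 1, 0, 0, 0, 0, 0, 0])

```text
time: 20.45
tool_pos: [0.4935, 0.0994, 0.241]
tool_rot: [-0.001, 0.699, 0.715, -0.001]
contact_force: [-0.6, -0.1, 0.6]
gripper_width: 1.0
grasp_force: 0.0
```

```bash
python3 - <<'E'
from h import *
cv2.imwrite("pics/t7.png",manip.grab_frame("top")[:,:,::-1]);cv2.imwrite("pics/s7.png",manip.grab_frame("scene")[:,:,::-1])
c=cam("wrist");b=manip.grab_frame("wrist")
H=hsv(b);p=proj(c,(.498,.132,.156));u,v=p.astype(int)
m=((H[:,:,1]<90)&(H[:,:,2]>110)).astype(np.uint8);cc=blobs(m,(u-16,v-16,u+16,v+16),10)
print(p,[(cv2.minEnclosingCircle(x),plane(c,cv2.minEnclosingCircle(x)[0],.153)) for x in cc])
f=lambda a,w:cv2.resize(a,(w,int(a.shape[0]*w/a.shape[1])),interpolation=3)
s=cv2.imread("pics/s7.png")[:,:,::-1][130:310,200:480]
g=np.vstack([f(s,420),f(b,420)]);cv2.imwrite("pics/c7.png",g[:,:,::-1])
E
```

```text
[329.50693922 153.97471105] [(((327.2391357421875, 152.19564819335938), 8.119302749633789), array([0.49643026, 0.13273427, 0.153     ]))]
```

View pics/c7.png

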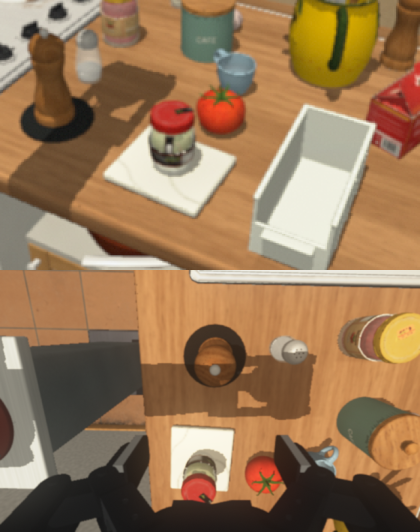

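The jar stands on the board and the mill on the mat. The mill's knob measures (0.497, 0.133). I'll pick up the mill.

Converted, 0.033 m is 0.528, 0.045 m is 0.72.

Request:
shift_gripper(steps=[1, 0.528, 0.064, 0.48, 0, 0, 0, 1, 0, 0, 0.72, 0, 0, 0, 1, 0, 0, 0.64, 0, 0, 0, 1, 0, 0, 0.224, 0, 0, 0, 1, 0, 0, 0, 0, 0, 0])

```text
time: 21.22
tool_pos: [0.4972, 0.1301, 0.1129]
tool_rot: [-0.0, 0.7, 0.714, -0.001]
contact_force: [0.1, -0.1, 0.4]
gripper_width: 1.001
grasp_force: 0.0
```

Request:
shift_gripper(steps=[0, 0, 0, 0, 0, 0, 0, 0, 0, 0, 0, 0, 0, 0, 0, 0, 0, 0, 0, 0, 0, 0, 0, 0, 0, 0, 0, 0, 0, 0, 0, 0, 0, 0, 0])

```text
time: 21.85
tool_pos: [0.4989, 0.1313, 0.1158]
tool_rot: [0.001, 0.7, 0.714, 0.002]
contact_force: [-1.4, 1.6, 6.1]
gripper_width: 0.534
grasp_force: 61.1
```

Request:
shift_gripper(steps=[0, 0, 0, 0, 0, 0, 0])

```text
time: 21.98
tool_pos: [0.4989, 0.1313, 0.1158]
tool_rot: [0.001, 0.7, 0.714, 0.002]
contact_force: [-2.1, -0.2, 6.8]
gripper_width: 0.528
grasp_force: 61.1
```

The rows are not in the units I measure in: shifts go in shares of 62.5 mm and turns go in units of 0.2 rad. I convert before sending: -0.04 m is -0.64, -0.03 m is -0.48.

Request:
shift_gripper(steps=[0, 0, 0, -0.16, 0, 0, 0, 0, 0, 0, -0.48, 0, 0, 0, 0, 0, 0, -0.64, 0, 0, 0, 0, 0, 0, -0.64, 0, 0, 0, 0, 0, 0, -0.4, 0, 0, 0])

```text
time: 22.6
tool_pos: [0.4979, 0.1309, 0.2611]
tool_rot: [0.001, 0.7, 0.714, 0.001]
contact_force: [0.1, -0.8, -1.8]
gripper_width: 0.53
grasp_force: 61.8
```

Request:
shift_gripper(steps=[0, -0.4, -0.064, 0, 0, 0, 0, 0, -0.72, -0.096, 0, 0, 0, 0, 0, -0.72, -0.096, 0, 0, 0, 0, 0, -0.72, -0.096, 0, 0, 0, 0, 0, -0.72, -0.096, 0, 0, 0, 0])

```text
time: 23.22
tool_pos: [0.4729, -0.0759, 0.2585]
tool_rot: [0.0, 0.7, 0.714, -0.0]
contact_force: [0.5, -0.4, -1.9]
gripper_width: 0.531
grasp_force: 61.8
```

Request:
shift_gripper(steps=[0, -0.72, -0.096, 0, 0, 0, 0, 0, -0.72, -0.096, 0, 0, 0, 0, 0, -0.72, -0.096, 0, 0, 0, 0, 0, -0.56, -0.08, 0, 0, 0, 0, 0, -0.24, -0.064, 0, 0, 0, 0])

```text
time: 23.85
tool_pos: [0.4496, -0.2615, 0.2582]
tool_rot: [-0.0, 0.701, 0.713, -0.0]
contact_force: [0.2, 0.7, -3.0]
gripper_width: 0.531
grasp_force: 61.8
```

Request:
shift_gripper(steps=[0, 0, 0, 0, 0, 0, 0, 0, 0, 0, 0, 0, 0, 0])

```text
time: 24.1
tool_pos: [0.4504, -0.2591, 0.2583]
tool_rot: [-0.0, 0.7, 0.714, 0.0]
contact_force: [-0.9, 0.6, -1.6]
gripper_width: 0.533
grasp_force: 61.8
```

Converted, 0.04 m is 0.64, 0.035 m is 0.56.

Request:
shift_gripper(steps=[0, 0, 0.032, 0.56, 0, 0, 0, 0, 0, 0, 0.64, 0, 0, 0, 0, 0, 0, 0.56, 0, 0, 0, 0, 0, 0, 0.32, 0, 0, 0, 0, 0, 0, 0.096, 0, 0, 0])

```text
time: 24.72
tool_pos: [0.452, -0.2591, 0.1213]
tool_rot: [-0.001, 0.7, 0.715, -0.0]
contact_force: [0.4, 0.0, -0.6]
gripper_width: 0.531
grasp_force: 61.9
```

Request:
shift_gripper(steps=[0, 0, 0, 0.032, 0, 0, 0, 0, 0, 0, 0, 0, 0, 0])

```text
time: 24.98
tool_pos: [0.4531, -0.2607, 0.1218]
tool_rot: [0.001, 0.7, 0.714, 0.0]
contact_force: [-0.3, 0.1, -2.2]
gripper_width: 0.527
grasp_force: 61.9
```

Request:
shift_gripper(steps=[0, 0, 0, 0.032, 0, 0, 0, 0, 0, 0, 0, 0, 0, 0])

```text
time: 25.22
tool_pos: [0.4524, -0.2603, 0.1187]
tool_rot: [0.0, 0.7, 0.714, 0.0]
contact_force: [-0.3, -0.2, -1.8]
gripper_width: 0.531
grasp_force: 61.9
```

Converted, 0.002 m is 0.032.

Request:
shift_gripper(steps=[0, 0, 0, 0.032, 0, 0, 0, 0, 0, 0, 0, 0, 0, 0])

```text
time: 25.48
tool_pos: [0.4521, -0.26, 0.1161]
tool_rot: [-0.0, 0.7, 0.714, -0.0]
contact_force: [0.3, -0.6, -2.0]
gripper_width: 0.532
grasp_force: 61.9
```

Request:
shift_gripper(steps=[0, 0, 0, 0.032, 0, 0, 0, 0, 0, 0, 0, 0, 0, 0])

```text
time: 25.72
tool_pos: [0.4523, -0.2601, 0.1142]
tool_rot: [-0.0, 0.7, 0.714, 0.0]
contact_force: [0.2, -0.5, -2.7]
gripper_width: 0.53
grasp_force: 61.9
```

Request:
shift_gripper(steps=[0, 0, 0, 0.024, 0, 0, 0, 0, 0, 0, 0, 0, 0, 0])

```text
time: 25.98
tool_pos: [0.4525, -0.2606, 0.114]
tool_rot: [0.0, 0.7, 0.714, -0.0]
contact_force: [-2.4, 0.3, 5.7]
gripper_width: 0.533
grasp_force: 62.4
```

Touchdown is where predicted (0.114). I'll release, retreat and check.

Request:
shift_gripper(steps=[0.7, 0, 0, 0, 0, 0, 0, 0.85, 0, 0, 0, 0, 0, 0, 1, 0, 0, 0, 0, 0, 0, 1, 0, 0, 0, 0, 0, 0, 1, 0, 0, -0.32, 0, 0, 0])

```text
time: 26.6
tool_pos: [0.4511, -0.2592, 0.131]
tool_rot: [-0.002, 0.7, 0.714, -0.0]
contact_force: [0.4, -0.6, 0.5]
gripper_width: 1.0
grasp_force: 0.0
```

Request:
shift_gripper(steps=[1, 0, 0, -0.8, 0, 0, 0, 1, 0, 0, -0.8, 0, 0, 0, 1, 0, 0, -0.32, 0, 0, 0, 1, 0, 0, 0, 0, 0, 0])

```text
time: 27.1
tool_pos: [0.4529, -0.2605, 0.2541]
tool_rot: [0.001, 0.7, 0.714, 0.0]
contact_force: [-0.4, -0.1, 0.2]
gripper_width: 1.002
grasp_force: 0.0
```

Request:
shift_gripper(steps=[1, 0.8, 0, 0, 0, 0, 0, 1, 0.8, 0, 0, 0, 0, 0, 1, 0.8, 0, 0, 0, 0, 0, 1, 0.8, 0, 0, 0, 0, 0, 1, 0.8, 0, 0, 0, 0, 0])

```text
time: 27.72
tool_pos: [0.4458, -0.0084, 0.2495]
tool_rot: [-0.002, 0.7, 0.714, -0.001]
contact_force: [1.1, -0.3, -0.3]
gripper_width: 1.0
grasp_force: 0.0
```

Request:
shift_gripper(steps=[1, 0.8, 0, 0, 0, 0, 0, 1, 0.8, 0, 0, 0, 0, 0, 1, 0.8, 0, 0, 0, 0, 0, 1, 0, 0, 0, 0, 0, 0, 1, 0, 0, 0, 0, 0, 0])

```text
time: 28.35
tool_pos: [0.4434, 0.1395, 0.2504]
tool_rot: [-0.001, 0.7, 0.714, -0.002]
contact_force: [0.8, -0.8, 0.3]
gripper_width: 1.001
grasp_force: 0.0
```

```bash
python3 - <<'E'
from h import *
t=manip.grab_frame("top")[100:290,190:470];s=manip.grab_frame("scene")[120:310,200:480]
f=lambda a,w:cv2.resize(a,(w,int(a.shape[0]*w/a.shape[1])),interpolation=3)
g=np.vstack([f(s,430),f(t,430)]);cv2.imwrite("pics/c8.png",g[:,:,::-1]);print(g.shape)
E
```

```text
(582, 430, 3)
```

View pics/c8.png

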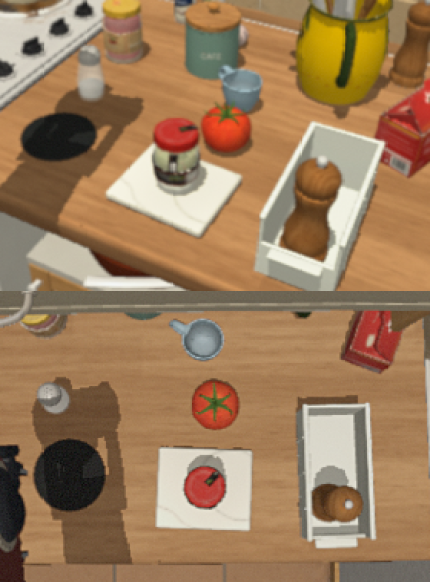

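The final pictures show the mill upright in the bin and the jar upright on the board. The salt and tomato are where they were, the mat is empty and the gripper is clear of everything.

```bash
python3 -c "
from plant import manip
print(manip.job_done())"
```

```text
the job is handed in; nothing more can be done
None
```

The job is handed in at about 28 s of the 72 s: the olive jar stands on the marble board and the pepper mill is back upright in the bin, with the salt shaker and tomato left alone; reaching for the jar, the gripper twice touched something, probably the bin's back wall (about 27 N at most, under the 40 N limit).

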